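# Build two model-car wheels in their cradles

### The job

Build up the two model-car wheels, one after the other, setting every part down gently without dropping it: first lay the red-striped tyre flat in the orange cradle and seat the gold rim fully home in it, hub nut up; only then lay the white-striped tyre flat in the blue cradle and seat the silver rim fully home in that. Leave both wheels lying level in their cradles, let go of everything, and do not disturb the paint jar, the glue bottle or the sanding block.

Things in the scene. Friction and masses are not known exactly. Their poses are not given: they have to be found in the camera images.
- tyre_red_c (a point): black model-car tyre with a red ring painted on its upper sidewall, a rigid tube lying flat on the mat: outside dia 60 mm, bore 46 mm (wall 7), 26 mm high; any grasp yaw across the outside will do. This point: its centre, 13 mm above its underside; z along its axis, up. Lying in its cradle, this point is 17 mm above the cradle's origin.
- tyre_white_c (a point): black model-car tyre with a white ring painted on its upper sidewall, a rigid tube lying flat on the mat: outside dia 60 mm, bore 46 mm (wall 7), 26 mm high; any grasp yaw across the outside will do. This point: its centre, 13 mm above its underside; z along its axis, up. Lying in its cradle, this point is 17 mm above the cradle's origin.
- rim_gold_c (a point): gold five-spoke rim standing on its narrow end, 43 mm high: barrel dia 43 mm from 0 to 22 mm up (foot tapered to 34 over the lowest 6), flange dia 52.4 from 22 to 25, spokes to 26.2, on top a round hub nut dia 20 from 25 to 43, to grasp from above. This point: on its axis, 21.5 mm up; z up. It drops into a tyre till the flange rests on the tyre: this point is then 12.5 mm above the tyre's centre.
- rim_silver_c (a point): silver five-spoke rim standing on its narrow end, 43 mm high: barrel dia 43 mm from 0 to 22 mm up (foot tapered to 34 over the lowest 6), flange dia 52.4 from 22 to 25, spokes to 26.2, on top a round hub nut dia 20 from 25 to 43, to grasp from above. This point: on its axis, 21.5 mm up; z up. It drops into a tyre till the flange rests on the tyre: this point is then 12.5 mm above the tyre's centre.
- cradle_orange: orange round printed dish fixed on the green mat (3 mm thick): outside dia 82 mm, lip 9 mm high and 6 thick, recess 70 mm across, its flat floor 4 mm above the underside; three flat lugs, 4 mm high, reach 54 mm from the centre. Origin: centre of the underside, z up. Takes the red-striped tyre.
- cradle_blue: blue round printed dish fixed on the green mat (3 mm thick): outside dia 82 mm, lip 9 mm high and 6 thick, recess 70 mm across, its flat floor 4 mm above the underside; three flat lugs, 4 mm high, reach 54 mm from the centre. Origin: centre of the underside, z up. Takes the white-striped tyre.
- paint_jar: small round paint jar with a purple label and white cap, 42 mm in diameter, 52 mm high, a loose bystander. Origin: centre of its underside.
- glue_bottle: slim round glue bottle with a black cap, 40 mm in diameter, 100 mm high, a loose bystander. Origin: centre of its underside.
- sanding_block: grey sanding block lying flat, 35 x 80 x 22 mm (x, y, z), a loose bystander. Origin: centre of its underside.

How it is judged (in metres and radians):
On the way, in this order (a step that is already met when the one before it is completed fails the run):
1. the red-striped tyre lies flat in the orange cradle, released (horizontal distance between tyre_red_c and cradle_orange below 0.008 m and z of tyre_red_c in the frame of cradle_orange between 0.014 and 0.02 m and angle between tyre_red_c's own z axis and vertical below 0.08 rad and contact force between the fingers and tyre_red below 0.1 N), for 0.2 s.
2. the gold rim is fully home in the red-striped tyre in the orange cradle, released (horizontal distance between tyre_red_c and cradle_orange below 0.008 m and z of tyre_red_c in the frame of cradle_orange between 0.014 and 0.02 m and angle between each of tyre_red_c, rim_gold_c's own z axis and vertical below 0.08 rad and horizontal distance between rim_gold_c and tyre_red_c below 0.005 m and z of rim_gold_c in the frame of tyre_red_c between 0.01 and 0.015 m and contact force between the fingers and rim_gold below 0.1 N), for 0.2 s.
3. then the white-striped tyre lies flat in the blue cradle, released (horizontal distance between tyre_red_c and cradle_orange below 0.008 m and z of tyre_red_c in the frame of cradle_orange between 0.014 and 0.02 m and angle between each of tyre_red_c, rim_gold_c, tyre_white_c's own z axis and vertical below 0.08 rad and horizontal distance between rim_gold_c and tyre_red_c below 0.005 m and z of rim_gold_c in the frame of tyre_red_c between 0.01 and 0.015 m and horizontal distance between tyre_white_c and cradle_blue below 0.008 m and z of tyre_white_c in the frame of cradle_blue between 0.014 and 0.02 m and contact force between the fingers and tyre_white below 0.1 N), for 0.2 s.
4. the silver rim is fully home in the white-striped tyre in the blue cradle, released (horizontal distance between tyre_red_c and cradle_orange below 0.008 m and z of tyre_red_c in the frame of cradle_orange between 0.014 and 0.02 m and angle between each of tyre_red_c, rim_gold_c, tyre_white_c, rim_silver_c's own z axis and vertical below 0.08 rad and horizontal distance between rim_gold_c and tyre_red_c below 0.005 m and z of rim_gold_c in the frame of tyre_red_c between 0.01 and 0.015 m and horizontal distance between tyre_white_c and cradle_blue below 0.008 m and z of tyre_white_c in the frame of cradle_blue between 0.014 and 0.02 m and horizontal distance between rim_silver_c and tyre_white_c below 0.005 m and z of rim_silver_c in the frame of tyre_white_c between 0.01 and 0.015 m and contact force between the fingers and rim_silver below 0.1 N), for 0.2 s.
At the end, for the whole second after the job is handed in: Red-striped tyre in orange cradle, white-striped in blue (within 8 mm of its axis, 3 mm of lying on the floor); gold rim home in the red-striped tyre, silver in the white-striped (axes within 5 mm, flange within 2.5 mm of seated); all tilts under 0.08 rad; all released, at rest (all of step 4 and contact force between the fingers and tyre_red below 0.1 N and linear speed of each of tyre_red, tyre_white, rim_gold, rim_silver below 0.02 m/s and contact force between the fingers and tyre_white below 0.1 N and contact force between the fingers and rim_gold below 0.1 N); the robot touches nothing.
It fails at once if a tyre is dropped or thrown: faster than 0.7 m/s (a fall of about 25 mm) with no finger on it ((linear speed of tyre_red above 0.7 m/s and contact force between the fingers and tyre_red below 0.1 N) or (linear speed of tyre_white above 0.7 m/s and contact force between the fingers and tyre_white below 0.1 N)).
It fails at once if a rim is dropped or thrown: faster than 0.7 m/s (a fall of about 25 mm) with no finger on it ((linear speed of rim_gold above 0.7 m/s and contact force between the fingers and rim_gold below 0.1 N) or (linear speed of rim_silver above 0.7 m/s and contact force between the fingers and rim_silver below 0.1 N)).
It fails at once if the paint jar, glue bottle or sanding block is moved by more than 25 mm (distance of any of paint_jar, glue_bottle, sanding_block from where it was at the start of the episode above 0.025 m).
It also fails if it takes over 112 s, if anything falls off the work surface, if the arm or the gripper's body presses on something with over 40 N, if the wrist force passes 120 N, or if a joint passes its speed limit or range.

### The arm

A 6-joint arm with a two-finger parallel gripper is mounted at the origin on the work surface. World frame = base frame: x ahead of the robot, y to its left, z up, the work surface at z = 0. Lengths are in mm, angles in degrees, forces in N, time in s.
With the tool pointing down it reaches from about 300 to 850 mm from the base axis. Payload 4.2 kg.
Tool frame: the origin (TCP) lies midway between the tips of the shut fingers; the grasp point (between the pads) lies env.hold_point_z behind it (env.hold_point_z is the distance from the TCP to the grasp point, in mm); z points along the fingers, y is the line along which they close (so a half turn about z gives the same grasp; the last joint's range is limited). The gripper opens to 91 mm and grips with 3 to 60 N. Pads are 32 mm wide; open, the fingers measure 118 mm over their backs; the gripper's body (76 mm by 178 mm) begins 60 mm behind the grasp point.
Start: joints at [64.973, 18.312, 89.639, -0, 72.044, -1.146], TCP at [232.785, 525.789, 213.976] pointing down, gripper open.
Joint ranges: [-177.97, 177.97], [-48.28, 115.42], [12.27, 149.76], [-77.06, 257.06], [2.81, 150.46], [-146.56, 146.56]. Speed limits (degrees/s): [147.25, 147.25, 180, 180, 180, 180].

### API

Orientations are given as [roll, pitch, yaw] about the fixed x, y, z axes, in that order (R = Rz(yaw) Ry(pitch) Rx(roll)).
In Python, from workcell import env, viewer, spotter gives the robot as it stands.
- The arm moves only by the tool apply_moves, never from a script. Its arguments are lists of equal length, an entry for each row: "delta_pos": the shift along the world's x, y, z normalised to -1 to 1, where 1 is 120 mm, a list of three; "rot": the turn, a rotation vector about the world's x, y, z normalised to -1 to 1, where 1 is 1.5 rad, a list of three; "hand": the opening, from 0 (shut) to 1 (fully open). A call has 1 to 10 rows; each row is the pose to reach, as a shift and turn from the pose commanded when the call began; what a row does not reach only later rows make up. A row lasts 1/12 s, in which the tool goes at most 41.7 mm and 7.16 degrees, less where a joint would pass 70% of its speed; a pose out of reach is approached as far as the arm can. A call with a number of a shift or a turn outside -1 to 1 is refused whole. A call with a gripper value outside its range is refused whole. The fingers move at their own pace and stop on an object; "newtons" is the grip in N (left out, the last holds). Time passes only in rows, so rows that repeat a pose let the fingers close. It gives the time, the measured TCP pose, the force, the opening and the grip force at its end, in the units of the state.
- env.state(): the state, without advancing time (a new reading comes with each control period).
- viewer.grab_frame(name): name is "side" or "top" or "wrist"; returns a dict with "pixels" (384x512x3 uint8, red, green, blue), "camera_matrix" (3x3 intrinsics, pixels), "k1" (the pictures are not rectified: a ray, as slopes to the right and down, at radius r is drawn at 1 + k1 r^2 times it, then the intrinsics apply), "R" (3x3) and "t" (3): a world point X has camera coordinates R X + t; the wrist camera has in their place "mount" (4x4, takes a point from camera to tool coordinates, whose origin is the TCP and whose axes are the flange's). Camera axes: x right, y down, z forward; pixel columns grow to the right and rows downward; lengths in mm; the calibration is good to about 2 mm. A picture is of the moment at which its call begins: read the wrist's pose just before it. There is no depth.
- env.job_done(): hands the job in; it is judged then, once.
Trained networks look in a picture, given as the dict that the camera call returned (one of the last four; its "shot" number tells which), for a name from the list of things; names that differ only in an ending like _2 or _b are one class to them, and where a whole thing is asked for, a point or a joint stands for the part that bears it (a point fixed in the world has none). Each returns a list of dicts, best first, with "score" (0 to 1); they miss things now and then, are a little off and sometimes report something else, mostly with a low value. They report only what shows in the picture. A call takes as long as a camera call.
- spotter.trace(picture, query): "mask" (384x512 bool, what is visible of it) and "box" ([centre column, centre row, width, height] in pixels, round what is visible of it).
- spotter.landmark_of(picture, query): "position" ([column, row] in pixels: a listed point, or the origin of a listed thing).
The state is a dict: "time_s": time; "qpos": joint angles; "qvel": joint speeds; "effort": joint torques, N m; "ee_pos": TCP position; "ee_rot": TCP orientation; "force": force on the tool from outside, world axes, zero at the start; "torque": the same for the moment, N m; "gripper_width": finger opening in mm; "gripper_force": force on a finger pad.
Only numpy, scipy, OpenCV 4.12 (cv2) and the standard library are available. Lean on these libraries where they do the work, as an engineer would, in place of code of your own. Each camera call takes 0.05 s, during which the arm holds its last target. There are 200 camera calls.

## Working session

There is one attempt and no reset: what is moved stays moved. The work goes in short steps, Python scripts to look and compute and a tool call to move; the robot and the scene stay as the last step left them, time stands still between calls to the robot, and variables do not carry over. Pictures are saved under pics/ and viewed, at most 14 in all, crops included, and the job is handed in when it is done.

Besides the shell and the picture viewer there is one more tool, called after ">>>" as name(argument=value, ...) on one line, values as JSON. apply_moves: Moves the arm, as the interface text tells. Its arguments: {"type":"object","properties":{"delta_pos":{"type":"array"},"rot":{"type":"array"},"hand":{"type":"array"},"newtons":{"type":"number"}},"required":["delta_pos","rot","hand"]}

```bash
ls; mkdir -p pics; cat > h.py <<'E'
import numpy as np, cv2
from scipy.spatial.transform import Rotation as Ro
from workcell import env, viewer, spotter
def pose():
    s=env.state(); return np.array(s["ee_pos"]),Ro.from_euler('xyz',s["ee_rot"],degrees=True).as_matrix()
def grab(n):
    p,R=pose(); f=viewer.grab_frame(n)
    if "mount" in f:
        M=np.array(f["mount"]); Rw=R@M[:3,:3]; c=R@M[:3,3]+p
    else:
        Rw=np.array(f["R"]).T; c=-Rw@np.array(f["t"])
    f["_Rw"],f["_c"]=Rw,c
    return f
def ray(f,px):
    K=np.array(f["camera_matrix"]); 
    d=cv2.undistortPoints(np.array([[px]],float),K,np.array([f["k1"],0,0,0.]))[0,0]
    return f["_Rw"]@np.array([d[0],d[1],1])
def atz(f,px,z):
    d=ray(f,px); return f["_c"]+d*(z-f["_c"][2])/d[2]
def proj(f,X):
    x=f["_Rw"].T@(np.array(X,float)-f["_c"]); 
    K=np.array(f["camera_matrix"]); a=x[:2]/x[2]; a=a*(1+f["k1"]*(a@a)); return K[:2,:2]@a+K[:2,2]
def save(f,n): cv2.imwrite("pics/"+n,cv2.cvtColor(np.ascontiguousarray(f["pixels"]),cv2.COLOR_RGB2BGR))
ZH={"tyre_red_c":16,"tyre_white_c":16,"rim_gold_c":24.5,"rim_silver_c":24.5,"cradle_orange":3,"cradle_blue":3,"paint_jar":3,"glue_bottle":3,"sanding_block":3}
E
python3 - <<'E'
from h import *
s=env.state(); print({k:np.round(v,2) for k,v in s.items()}, env.hold_point_z)
for n in("top","side"):
    f=grab(n); save(f,n+"0.png"); print(n,f["_c"].round())
    for q,z in ZH.items():
        r=spotter.landmark_of(f,q)
        for d in r[:2]: print(q,round(d["score"],2),np.round(d["position"]),atz(f,d["position"],z).round(1))
E
```

```text
pics
{'time_s': np.float64(0.0), 'qpos': array([64.97, 18.35, 89.71,  0.  , 72.04, -1.15]), 'qvel': array([-0.12, -0.07,  0.04, -0.05,  0.04,  0.09]), 'effort': array([  0.  , -41.25, -23.2 ,   0.07,   0.05,  -0.  ]), 'ee_pos': array([232.56, 525.32, 213.13]), 'ee_rot': array([-179.9 ,   -0.  ,  156.12]), 'force': array([-0.6 ,  0.06,  0.1 ]), 'torque': array([ 0.03, -0.  , -0.07]), 'gripper_force': np.float64(0.0), 'gripper_width': np.float64(91.09)} 18.8
top [ 3.890e+02 -1.000e+00  1.091e+03]
tyre_red_c 0.49 [291. 238.] [ 447.2 -102.4   16. ]
rim_gold_c 0.69 [204. 248.] [423.1 120.7  24.5]
rim_silver_c 0.86 [244. 165.] [640.9  16.2  24.5]
cradle_orange 0.96 [380. 237.] [ 447.5 -339.3    3. ]
cradle_orange 0.38 [ 87. 199.] [555.5 443.9   3. ]
cradle_blue 0.63 [340. 168.] [ 633.9 -240.5    3. ]
paint_jar 0.79 [ 85. 198.] [559.6 449.2   3. ]
glue_bottle 0.78 [410. 189.] [ 574.7 -432.     3. ]
sanding_block 0.88 [198. 126.] [755.5 143.9   3. ]
side [553. 998. 685.]
tyre_red_c 0.54 [296. 181.] [ 446.9 -112.2   16. ]
tyre_white_c 0.56 [239. 263.] [602.5 260.1  16. ]
rim_gold_c 0.72 [305. 226.] [440.1 125.6  24.5]
rim_silver_c 0.76 [235. 201.] [627.1  14.   24.5]
cradle_orange 0.79 [290. 154.] [ 456.9 -319.1    3. ]
cradle_blue 0.74 [233. 164.] [ 650.8 -239.9    3. ]
paint_jar 0.95 [257. 332.] [556.7 446.3   3. ]
paint_jar 0.71 [232. 202.] [636.7 -12.6   3. ]
glue_bottle 0.77 [255. 140.] [ 581.2 -420.4    3. ]
glue_bottle 0.71 [304. 224.] [437.2  85.8   3. ]
sanding_block 0.95 [180. 242.] [756.1 172.5   3. ]
sanding_block 0.3 [300. 184.] [ 434.9 -116.2    3. ]
```

View pics/top0.png

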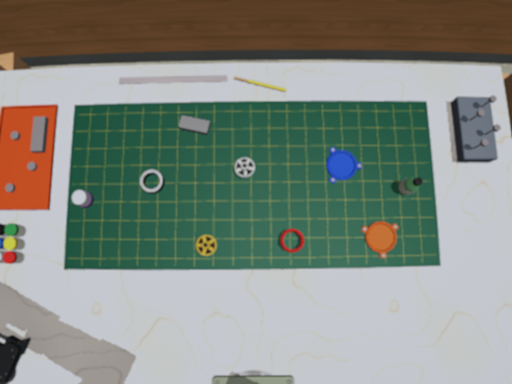

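View pics/side0.png

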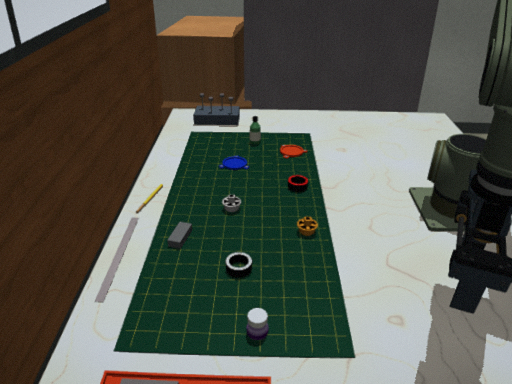

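The top view shows the red tyre at (291,240), white tyre (151,181), gold rim (206,245) and silver rim (245,167). The orange cradle is at (381,237) and the blue at (341,166), with the glue bottle, block and jar clear of the paths. The side view agrees. Next I move over the red tyre.

>>> apply_moves(delta_pos=[[0.075, -0.22, 0], [0.15, -0.44, 0], [0.225, -0.66, 0], [0.3, -0.875, 0]], rot=[[0, 0, 0], [0, 0, 0], [0, 0, 0], [0, 0, 0]], hand=[1, 1, 1, 1])

```text
time_s: 1.33
ee_pos: [268.9, 419.6, 213.9]
ee_rot: [180.0, 0.0, 156.2]
force: [1.3, -0.2, 0.5]
gripper_width: 91.2
gripper_force: 0.0
```

>>> apply_moves(delta_pos=[[0.075, -0.22, 0], [0.15, -0.44, 0], [0.225, -0.66, 0], [0.3, -0.875, 0]], rot=[[0, 0, 0], [0, 0, 0], [0, 0, 0], [0, 0, 0]], hand=[1, 1, 1, 1])

```text
time_s: 1.67
ee_pos: [305.0, 314.5, 214.1]
ee_rot: [180.0, 0.0, 156.1]
force: [-0.4, -0.3, -0.6]
gripper_width: 91.2
gripper_force: 0.0
```

>>> apply_moves(delta_pos=[[0.075, -0.22, 0], [0.15, -0.44, 0], [0.225, -0.66, 0], [0.3, -0.875, 0]], rot=[[0, 0, 0], [0, 0, 0], [0, 0, 0], [0, 0, 0]], hand=[1, 1, 1, 1])

```text
time_s: 2.0
ee_pos: [341.0, 209.5, 214.2]
ee_rot: [180.0, 0.0, 156.1]
force: [0.3, 0.2, -0.2]
gripper_width: 91.2
gripper_force: 0.0
```

>>> apply_moves(delta_pos=[[0.075, -0.22, 0], [0.15, -0.44, 0], [0.225, -0.66, 0], [0.3, -0.875, 0]], rot=[[0, 0, 0], [0, 0, 0], [0, 0, 0], [0, 0, 0]], hand=[1, 1, 1, 1])

```text
time_s: 2.33
ee_pos: [377.0, 104.4, 214.2]
ee_rot: [180.0, 0.0, 156.1]
force: [-0.3, -0.1, 0.4]
gripper_width: 91.3
gripper_force: 0.0
```

>>> apply_moves(delta_pos=[[0.075, -0.22, 0], [0.15, -0.44, 0], [0.225, -0.66, 0], [0.3, -0.875, 0]], rot=[[0, 0, 0], [0, 0, 0], [0, 0, 0], [0, 0, 0]], hand=[1, 1, 1, 1])

```text
time_s: 2.67
ee_pos: [413.0, -0.7, 214.2]
ee_rot: [180.0, 0.0, 156.1]
force: [-0.1, -0.2, -0.4]
gripper_width: 91.3
gripper_force: 0.0
```

>>> apply_moves(delta_pos=[[0.075, -0.22, 0], [0.15, -0.44, 0], [0.225, -0.66, 0], [0.3, -0.875, 0], [0.3, -0.875, 0], [0.3, -0.875, 0]], rot=[[0, 0, 0], [0, 0, 0], [0, 0, 0], [0, 0, 0], [0, 0, 0], [0, 0, 0]], hand=[1, 1, 1, 1, 1, 1])

```text
time_s: 3.17
ee_pos: [448.9, -105.0, 213.8]
ee_rot: [180.0, -0.0, 156.0]
force: [-0.4, 0.4, 0.6]
gripper_width: 90.7
gripper_force: 0.0
```

```bash
cat >> h.py <<'E'
def colmask(f,q):
    h=cv2.cvtColor(np.ascontiguousarray(f["pixels"]),cv2.COLOR_RGB2HSV)
    lo,hi={"red":((0,170,70),(6,255,255)),"orange":((7,150,90),(16,255,255)),"blue":((110,150,80),(130,255,255)),"white":((0,0,140),(180,60,255)),"gold":((15,110,60),(30,255,255))}[q]
    m=cv2.inRange(h,lo,hi)
    if q=="red": m|=cv2.inRange(h,(174,170,70),(180,255,255))
    return m
def circ(f,m,z):
    "ray-plane the outer contour of mask m at height z, fit a circle"
    m=cv2.morphologyEx(m.astype(np.uint8),cv2.MORPH_OPEN,np.ones((3,3)))
    c=max(cv2.findContours(m,cv2.RETR_EXTERNAL,cv2.CHAIN_APPROX_NONE)[0],key=cv2.contourArea)
    c=cv2.convexHull(c)[:,0]
    P=np.array([atz(f,p,z)[:2] for p in c.astype(float)]); o=P.mean(0)
    A=np.c_[2*(P-o),np.ones(len(P))]; b=((P-o)**2).sum(1); s=np.linalg.lstsq(A,b,rcond=None)[0]
    r=np.sqrt(s[2]+s[:2]@s[:2]); res=np.abs(np.hypot(*(P-o-s[:2]).T)-r)
    return (s[:2]+o).round(1),r.round(1),res.max().round(1),len(c)
E
python3 - <<'E'
from h import *
f=grab("wrist"); save(f,"w1.png"); print(f["_c"].round(),f["mount"],pose()[0])
for q,z in ZH.items():
    for d in spotter.landmark_of(f,q)[:1]: print(q,round(d["score"],2),np.round(d["position"]),atz(f,d["position"],z).round(1))
for d in spotter.trace(f,"tyre_red_c")[:1]: print(d["score"],d["box"],circ(f,d["mask"],29))
print("ring",circ(f,colmask(f,"red"),29))
f=grab("top")
for q in("tyre_red_c","rim_gold_c","tyre_white_c","rim_silver_c","cradle_orange","cradle_blue"):
    for d in spotter.trace(f,q)[:1]: print(q,round(d["score"],2),np.round(d["box"]),circ(f,d["mask"],{"t":29,"r":28,"c":12}[q[0]]))
E
```

```text
[373. -71. 384.] [[-2.02463895e-04 -9.57038495e-01 -2.89960823e-01  8.34505349e+01]
 [ 9.99999729e-01 -3.99189726e-04  6.19311575e-04  6.54144240e-02]
 [-7.08454399e-04 -2.89960619e-01  9.57038316e-01 -1.70306838e+02]
 [ 0.00000000e+00  0.00000000e+00  0.00000000e+00  1.00000000e+00]] [ 448.47366479 -104.13206426  213.81345031]
tyre_red_c 0.25 [378. 252.] [646.6  17.9  16. ]
rim_gold_c 0.65 [406.  85.] [427.2 117.3  24.5]
rim_silver_c 0.79 [377. 250.] [636.2  15.6  24.5]
cradle_orange 0.84 [112. 228.] [ 449.2 -341.4    3. ]
cradle_blue 0.64 [225. 302.] [ 642.9 -242.     3. ]
paint_jar 0.53 [378. 249.] [651.4  21.2   3. ]
0.97 [251.1, 163.7, 44.1, 48.3] (array([ 440.2, -102.2]), np.float64(30.4), np.float64(1.4), 30)
ring (array([ 441.6, -102.6]), np.float64(29.7), np.float64(0.4), 26)
tyre_red_c 0.31 [389. 240.  14.  38.] (array([ 440.8, -343.8]), np.float64(38.0), np.float64(25.9), 13)
rim_gold_c 0.85 [207. 246.  23.  19.] (array([431.7, 114.9]), np.float64(27.3), np.float64(0.7), 17)
tyre_white_c 0.73 [152. 181.  22.  21.] (array([602., 266.]), np.float64(25.9), np.float64(3.1), 12)
rim_silver_c 0.82 [242. 167.  21.  17.] (array([635.6,  15.4]), np.float64(25.6), np.float64(0.9), 17)
cradle_orange 0.57 [387. 240.  14.  33.] (array([ 444.6, -349.3]), np.float64(40.3), np.float64(25.1), 13)
cradle_blue 0.73 [344. 164.  34.  31.] (array([ 641.5, -243.6]), np.float64(48.6), np.float64(7.2), 15)
```

View pics/w1.png

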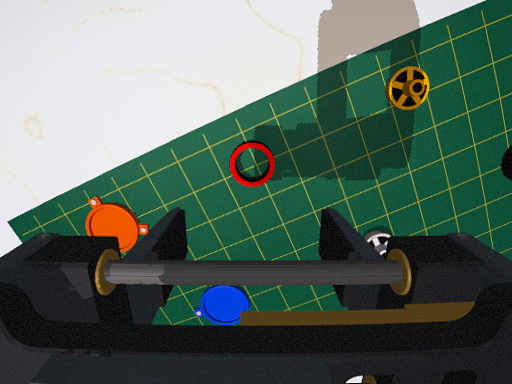

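The wrist picture shows the red ring at (252,163), i.e. world (441.6,-102.6), and its fitted radius of 29.7 mm matches the known size. I descend halfway and recheck.

>>> apply_moves(delta_pos=[[-0.03, 0.007, -0.3], [-0.06, 0.014, -0.6], [-0.06, 0.014, -0.9], [-0.06, 0.014, -0.9], [-0.06, 0.014, -0.9]], rot=[[0, 0, 0], [0, 0, 0], [0, 0, 0], [0, 0, 0], [0, 0, 0]], hand=[1, 1, 1, 1, 1], newtons=15)

```text
time_s: 4.48
ee_pos: [440.7, -102.3, 105.3]
ee_rot: [-180.0, -0.2, 156.1]
force: [0.1, -0.6, 0.6]
gripper_width: 91.1
gripper_force: 0.0
```

```bash
python3 - <<'E'
from h import *
f=grab("wrist"); print(pose()[0].round(1))
for d in spotter.trace(f,"tyre_red_c")[:1]: print(d["score"],d["box"],circ(f,d["mask"],29))
print("ring",circ(f,colmask(f,"red"),29))
E
```

```text
[ 442.5 -102.8  106.9]
0.78 [253.2, 193.6, 62.4, 64.6] (array([ 439.2, -102.1]), np.float64(31.2), np.float64(1.5), 35)
ring (array([ 441.9, -103. ]), np.float64(29.7), np.float64(0.3), 32)
```

>>> apply_moves(delta_pos=[[0, 0, -0.25], [0, 0, -0.5], [0, 0, -0.7], [0, 0, -0.795], [0, 0, -0.795], [0, 0, -0.795]], rot=[[0, 0, 0], [0, 0, 0], [0, 0, 0], [0, 0, 0], [0, 0, 0], [0, 0, 0]], hand=[1, 1, 1, 1, 1, 1])

```text
time_s: 5.08
ee_pos: [443.3, -103.0, 12.0]
ee_rot: [180.0, 0.2, 156.1]
force: [-0.3, -0.2, 0.7]
gripper_width: 91.3
gripper_force: 0.0
```

>>> apply_moves(delta_pos=[[0, 0, 0], [0, 0, 0], [0, 0, 0], [0, 0, 0], [0, 0, 0], [0, 0, 0]], rot=[[0, 0, 0], [0, 0, 0], [0, 0, 0], [0, 0, 0], [0, 0, 0], [0, 0, 0]], hand=[0.6, 0.55, 0.55, 0.55, 0.55, 0.55], newtons=15)

```text
time_s: 5.58
ee_pos: [442.0, -102.6, 11.1]
ee_rot: [180.0, 0.1, 156.1]
force: [-0.5, -0.3, 3.7]
gripper_width: 60.3
gripper_force: 15.0
```

>>> apply_moves(delta_pos=[[0, 0, 0.1], [0, 0, 0.3], [0, 0, 0.5], [0, 0, 0.7], [0, 0, 0.83], [0, 0, 0.83]], rot=[[0, 0, 0], [0, 0, 0], [0, 0, 0], [0, 0, 0], [0, 0, 0], [0, 0, 0]], hand=[0.5, 0.5, 0.5, 0.5, 0.5, 0.5])

```text
time_s: 6.08
ee_pos: [443.8, -103.1, 113.1]
ee_rot: [179.9, 0.4, 156.1]
force: [1.3, -0.6, -1.0]
gripper_width: 60.4
gripper_force: 15.0
```

>>> apply_moves(delta_pos=[[0, -0.2, 0], [0, -0.45, 0], [0, -0.7, 0], [0.03, -0.95, 0]], rot=[[0, 0, 0], [0, 0, 0], [0, 0, 0], [0, 0, 0]], hand=[0.5, 0.5, 0.5, 0.5])

```text
time_s: 6.42
ee_pos: [443.8, -217.1, 109.0]
ee_rot: [180.0, -0.2, 156.2]
force: [0.1, 0.1, 0.1]
gripper_width: 60.4
gripper_force: 15.0
```

>>> apply_moves(delta_pos=[[0, -0.2, 0], [0, -0.45, 0], [0, -0.7, 0], [0.03, -0.9, 0], [0.03, -0.95, 0], [0.03, -0.95, 0], [0.03, -0.95, 0]], rot=[[0, 0, 0], [0, 0, 0], [0, 0, 0], [0, 0, 0], [0, 0, 0], [0, 0, 0], [0, 0, 0]], hand=[0.5, 0.5, 0.5, 0.5, 0.5, 0.5, 0.5])

```text
time_s: 7.0
ee_pos: [447.9, -329.5, 109.0]
ee_rot: [179.9, -0.2, 156.1]
force: [0.3, 0.4, -1.4]
gripper_width: 60.5
gripper_force: 15.0
```

```bash
python3 - <<'E'
from h import *
p=pose()[0]; f=grab("wrist"); save(f,"w2.png"); print(p.round(1))
print("ring",circ(f,colmask(f,"red"),p[2]+18.5))
for d in spotter.trace(f,"cradle_orange")[:2]: print(d["score"],d["box"],circ(f,d["mask"],12))
for d in spotter.landmark_of(f,"cradle_orange")[:1]: print(d["score"],d["position"],atz(f,d["position"],3))
E
```

```text
[ 447.9 -329.5  109. ]
ring (array([ 447.3, -329.1]), np.float64(29.3), np.float64(0.4), 30)
0.73 [250.6, 190.8, 93.3, 86.5] (array([ 445. , -333.7]), np.float64(45.1), np.float64(10.1), 20)
0.64 [245.7, 191.6] [ 448.89140456 -337.57065564    3.        ]
```

View pics/w2.png

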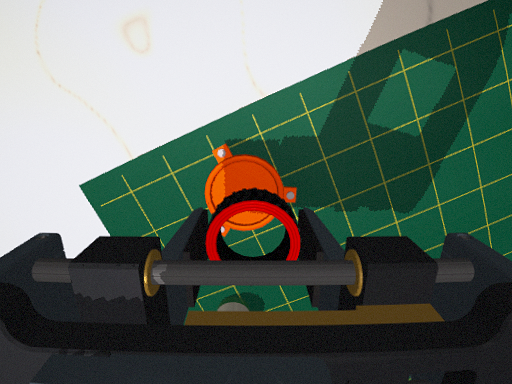

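The tyre hangs centred in the fingers (ring about (253,243)). The orange dish is behind it at (245,192), partly hidden, so I fit its rim robustly.

```bash
cat >> h.py <<'E'
from scipy.optimize import least_squares
def rob(f,m,z,r,x0):
    "robust fixed-radius circle on the mask contour"
    c=max(cv2.findContours(m.astype(np.uint8),cv2.RETR_EXTERNAL,cv2.CHAIN_APPROX_NONE)[0],key=cv2.contourArea)[:,0]
    P=np.array([atz(f,p,z)[:2] for p in c.astype(float)])
    g=lambda x:np.hypot(*(P-x).T)-r
    s=least_squares(g,x0,loss="cauchy",f_scale=0.7)
    return s.x.round(1),int((abs(g(s.x))<1.5).sum()),len(P)
E
python3 - <<'E'
from h import *
f=grab("wrist"); print(pose()[0])
m=colmask(f,"orange"); 
for r in (40.5,41,42): print(rob(f,m,12,r,[448,-337]))
for d in spotter.trace(f,"cradle_orange")[:1]: print(rob(f,d["mask"],12,41,[448,-337]))
f=grab("top"); print(f["pixels"][237,378])
E
```

```text
[ 448.63581876 -329.17789846  110.05210961]
(array([ 447.9, -338.8]), 114, 268)
(array([ 448.5, -338.7]), 111, 268)
(array([ 449.8, -338.2]), 98, 268)
(array([ 448.6, -338.5]), 103, 250)
[39 42 45]
```

>>> apply_moves(delta_pos=[[0.004, -0.08, 0], [0.004, -0.08, -0.25], [0.004, -0.08, -0.5], [0.004, -0.08, -0.65], [0.004, -0.08, -0.72], [0.004, -0.08, -0.75], [0.004, -0.08, -0.77], [0.004, -0.08, -0.78], [0.004, -0.08, -0.78]], rot=[[0, 0, 0], [0, 0, 0], [0, 0, 0], [0, 0, 0], [0, 0, 0], [0, 0, 0], [0, 0, 0], [0, 0, 0], [0, 0, 0]], hand=[0.5, 0.5, 0.5, 0.5, 0.5, 0.5, 0.5, 0.5, 0.5])

```text
time_s: 8.05
ee_pos: [449.9, -340.7, 17.5]
ee_rot: [-180.0, 0.1, 156.1]
force: [-0.5, -0.3, 0.1]
gripper_width: 60.3
gripper_force: 15.0
```

```bash
python3 - <<'E'
from h import *
p=pose()[0]; f=grab("wrist"); save(f,"w3.png"); print(p.round(1),env.state()["force"])
print("ring",circ(f,colmask(f,"red"),p[2]+18.5), rob(f,colmask(f,"orange"),12,41,p[:2]))
E
```

```text
[ 449.9 -340.7   17.5] [-0.56316005 -0.09131584 -0.7683836 ]
ring (array([ 449.2, -340.2]), np.float64(29.4), np.float64(0.3), 29) (array([ 447.6, -339.8]), 117, 339)
```

View pics/w3.png

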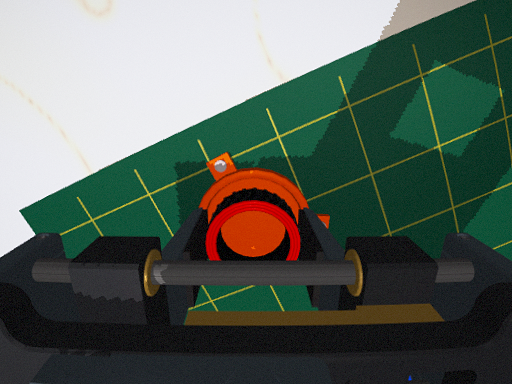

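The tyre hangs within the dish recess with about 1.5 mm of offset. I nudge it, lower it and release.

>>> apply_moves(delta_pos=[[-0.01, 0.003, 0], [-0.01, 0.003, -0.006], [-0.01, 0.003, -0.012], [-0.01, 0.003, -0.017], [-0.01, 0.003, -0.017]], rot=[[0, 0, 0], [0, 0, 0], [0, 0, 0], [0, 0, 0], [0, 0, 0]], hand=[0.5, 0.5, 0.5, 0.5, 0.5])

```text
time_s: 8.52
ee_pos: [448.2, -339.9, 15.2]
ee_rot: [-180.0, 0.0, 156.1]
force: [-0.2, 0.0, 3.4]
gripper_width: 60.5
gripper_force: 15.0
```

>>> apply_moves(delta_pos=[[0, 0, 0], [0, 0, 0], [0, 0, 0], [0, 0, 0], [0, 0, 0], [0, 0, 0.1], [0, 0, 0.35], [0, 0, 0.65], [0, 0, 0.8], [0, 0, 0.8]], rot=[[0, 0, 0], [0, 0, 0], [0, 0, 0], [0, 0, 0], [0, 0, 0], [0, 0, 0], [0, 0, 0], [0, 0, 0], [0, 0, 0], [0, 0, 0]], hand=[0.8, 0.9, 0.95, 1, 1, 1, 1, 1, 1, 1])

```text
time_s: 9.35
ee_pos: [450.5, -341.7, 115.1]
ee_rot: [-179.9, 0.5, 156.1]
force: [0.2, -0.5, -0.2]
gripper_width: 91.3
gripper_force: 0.0
```

```bash
python3 - <<'E'
from h import *
p=pose()[0]; f=grab("wrist"); save(f,"w4.png"); print(p.round(1),env.state()["gripper_width"])
print("ring",circ(f,colmask(f,"red"),33), rob(f,colmask(f,"orange"),12,41,p[:2]))
E
```

```text
[ 450.5 -341.7  115.1] 91.31930814228204
ring (array([ 447.8, -339.4]), np.float64(29.6), np.float64(0.3), 32) (array([ 447.8, -338.6]), 178, 281)
```

View pics/w4.png

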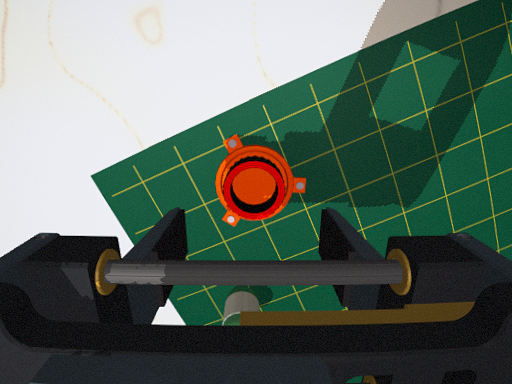

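The red tyre lies flat and centred in the orange dish: ring centre (447.8,-339.4), dish (447.8,-338.6). Now to the gold rim.

>>> apply_moves(delta_pos=[[-0.01, 0.2, 0], [-0.02, 0.45, 0], [-0.03, 0.7, 0], [-0.0375, 0.945, 0]], rot=[[0, 0, 0], [0, 0, 0], [0, 0, 0], [0, 0, 0]], hand=[1, 1, 1, 1])

```text
time_s: 9.73
ee_pos: [442.0, -224.6, 108.7]
ee_rot: [180.0, -0.2, 156.1]
force: [0.6, 0.6, -0.4]
gripper_width: 91.2
gripper_force: 0.0
```

>>> apply_moves(delta_pos=[[-0.01, 0.2, 0], [-0.02, 0.45, 0], [-0.03, 0.7, 0], [-0.0375, 0.945, 0]], rot=[[0, 0, 0], [0, 0, 0], [0, 0, 0], [0, 0, 0]], hand=[1, 1, 1, 1])

```text
time_s: 10.07
ee_pos: [437.5, -111.3, 108.9]
ee_rot: [-180.0, -0.2, 156.1]
force: [-0.3, 0.3, 0.5]
gripper_width: 90.9
gripper_force: 0.0
```

>>> apply_moves(delta_pos=[[-0.01, 0.2, 0], [-0.02, 0.45, 0], [-0.03, 0.7, 0], [-0.0375, 0.945, 0]], rot=[[0, 0, 0], [0, 0, 0], [0, 0, 0], [0, 0, 0]], hand=[1, 1, 1, 1])

```text
time_s: 10.4
ee_pos: [433.0, 1.8, 109.0]
ee_rot: [-179.9, -0.2, 156.1]
force: [0.5, 0.3, -0.0]
gripper_width: 90.9
gripper_force: 0.0
```

>>> apply_moves(delta_pos=[[-0.01, 0.2, 0], [-0.02, 0.45, 0], [-0.03, 0.7, 0], [-0.0375, 0.9, 0], [-0.0375, 0.945, 0], [-0.0375, 0.945, 0], [-0.0375, 0.945, 0]], rot=[[0, 0, 0], [0, 0, 0], [0, 0, 0], [0, 0, 0], [0, 0, 0], [0, 0, 0], [0, 0, 0]], hand=[1, 1, 1, 0.9, 0.7, 0.6, 0.6])

```text
time_s: 10.98
ee_pos: [429.3, 113.2, 109.6]
ee_rot: [-179.9, -0.1, 156.2]
force: [0.2, -0.8, -0.5]
gripper_width: 67.2
gripper_force: 0.0
```

```bash
python3 - <<'E'
from h import *
p=pose()[0]; f=grab("wrist"); save(f,"w5.png"); print(p.round(1),env.state()["gripper_width"])
print("col",circ(f,colmask(f,"gold"),28))
for d in spotter.trace(f,"rim_gold_c")[:1]: print(d["score"],d["box"],circ(f,d["mask"],28))
for d in spotter.landmark_of(f,"rim_gold_c")[:1]: print(d["score"],d["position"],atz(f,d["position"],24.5))
E
```

```text
[429.3 113.2 109.6] 63.539783458784264
col (array([641.8, 111.1]), np.float64(134.4), np.float64(93.2), 12)
0.76 [257.6, 196.9, 53.8, 55.3] (array([431. , 117.1]), np.float64(26.0), np.float64(0.8), 31)
0.96 [253.2, 193.3] [429.02045895 113.99822615  24.5       ]
```

View pics/w5.png

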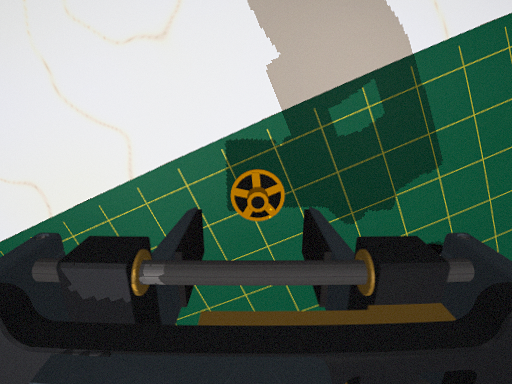

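The gold rim stands at pixel (258,197), world (431,117), and its flange radius of 26.0 mm matches the 26.2 given. I descend over the nut and grip.

>>> apply_moves(delta_pos=[[0.012, 0.029, -0.1], [0.012, 0.029, -0.3], [0.012, 0.029, -0.5], [0.012, 0.029, -0.6], [0.012, 0.029, -0.64], [0.012, 0.029, -0.658], [0.012, 0.029, -0.658], [0.012, 0.029, -0.658]], rot=[[0, 0, 0], [0, 0, 0], [0, 0, 0], [0, 0, 0], [0, 0, 0], [0, 0, 0], [0, 0, 0], [0, 0, 0]], hand=[0.6, 0.6, 0.6, 0.6, 0.6, 0.6, 0.6, 0.6])

```text
time_s: 11.8
ee_pos: [432.3, 117.1, 32.3]
ee_rot: [179.9, 0.1, 156.1]
force: [0.1, 0.3, 0.1]
gripper_width: 54.9
gripper_force: 0.0
```

>>> apply_moves(delta_pos=[[0, 0, 0], [0, 0, 0], [0, 0, 0], [0, 0, 0], [0, 0, 0], [0, 0, 0]], rot=[[0, 0, 0], [0, 0, 0], [0, 0, 0], [0, 0, 0], [0, 0, 0], [0, 0, 0]], hand=[0.4, 0.3, 0.2, 0.1, 0.1, 0.1], newtons=20)

```text
time_s: 12.3
ee_pos: [431.5, 117.4, 31.7]
ee_rot: [180.0, 0.0, 156.1]
force: [-0.5, -0.0, 0.9]
gripper_width: 19.4
gripper_force: 20.0
```

>>> apply_moves(delta_pos=[[0, 0, 0.1], [0, 0, 0.3], [0, 0, 0.5], [0, 0, 0.66], [0, 0, 0.66], [0, 0, 0.66]], rot=[[0, 0, 0], [0, 0, 0], [0, 0, 0], [0, 0, 0], [0, 0, 0], [0, 0, 0]], hand=[0.1, 0.1, 0.1, 0.1, 0.1, 0.1])

```text
time_s: 12.8
ee_pos: [432.0, 117.4, 111.4]
ee_rot: [179.9, 0.1, 156.1]
force: [0.8, 0.4, -0.6]
gripper_width: 19.1
gripper_force: 20.0
```

```bash
python3 - <<'E'
from h import *
p=pose()[0]; f=grab("wrist"); save(f,"w6.png"); print(p.round(1),env.state()["gripper_width"])
for d in spotter.trace(f,"rim_gold_c")[:1]: print(d["score"],d["box"],circ(f,d["mask"],p[2]-3.5))
E
```

```text
[432.  117.4 111.4] 19.452542633839784
0.92 [250.9, 226.3, 64.9, 71.1] (array([430.5, 118. ]), np.float64(25.3), np.float64(1.0), 19)
```

View pics/w6.png

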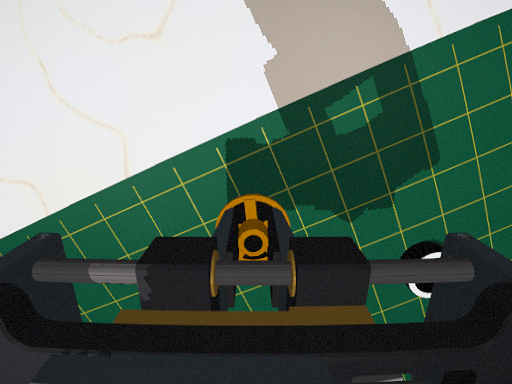

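The rim is gripped by the nut and hangs upright; its flange arc tops out at (252,195). Back to the orange cradle.

>>> apply_moves(delta_pos=[[0.01, -0.2, 0], [0.02, -0.45, 0], [0.03, -0.7, 0], [0.0365, -0.953, 0]], rot=[[0, 0, 0], [0, 0, 0], [0, 0, 0], [0, 0, 0]], hand=[0.1, 0.1, 0.1, 0.1])

```text
time_s: 13.23
ee_pos: [434.8, 2.0, 109.3]
ee_rot: [-179.9, -0.2, 156.2]
force: [-0.1, -0.4, 0.5]
gripper_width: 19.0
gripper_force: 20.0
```

>>> apply_moves(delta_pos=[[0.01, -0.2, 0], [0.02, -0.45, 0], [0.03, -0.7, 0], [0.0365, -0.953, 0]], rot=[[0, 0, 0], [0, 0, 0], [0, 0, 0], [0, 0, 0]], hand=[0.1, 0.1, 0.1, 0.1])

```text
time_s: 13.57
ee_pos: [439.1, -112.5, 109.3]
ee_rot: [-180.0, -0.2, 156.1]
force: [0.2, 1.1, -0.5]
gripper_width: 19.2
gripper_force: 20.0
```

>>> apply_moves(delta_pos=[[0.01, -0.2, 0], [0.02, -0.45, 0], [0.03, -0.7, 0], [0.0365, -0.953, 0]], rot=[[0, 0, 0], [0, 0, 0], [0, 0, 0], [0, 0, 0]], hand=[0.1, 0.1, 0.1, 0.1])

```text
time_s: 13.9
ee_pos: [443.6, -226.7, 109.1]
ee_rot: [180.0, -0.2, 156.1]
force: [0.3, 0.8, -1.1]
gripper_width: 19.2
gripper_force: 20.0
```

>>> apply_moves(delta_pos=[[0.01, -0.2, 0], [0.02, -0.45, 0], [0.03, -0.7, 0], [0.0365, -0.88, 0], [0.0365, -0.953, 0], [0.0365, -0.953, 0], [0.0365, -0.953, 0], [0.0365, -0.953, 0]], rot=[[0, 0, 0], [0, 0, 0], [0, 0, 0], [0, 0, 0], [0, 0, 0], [0, 0, 0], [0, 0, 0], [0, 0, 0]], hand=[0.1, 0.1, 0.1, 0.1, 0.1, 0.1, 0.1, 0.1])

```text
time_s: 14.57
ee_pos: [448.5, -338.4, 110.1]
ee_rot: [179.9, -0.1, 156.2]
force: [-0.3, 0.2, -1.0]
gripper_width: 19.3
gripper_force: 20.0
```

```bash
python3 - <<'E'
from h import *
p=pose()[0]; f=grab("wrist"); save(f,"w7.png"); print(p.round(1),env.state()["gripper_width"])
for d in spotter.trace(f,"rim_gold_c")[:1]: print(d["score"],d["box"],rob(f,d["mask"],p[2]-3.5,26.2,p[:2]))
print(rob(f,colmask(f,"red"),33,29.7,p[:2]),rob(f,colmask(f,"orange"),12,41,p[:2]))
E
```

```text
[ 448.5 -338.4  110.1] 19.251917684582743
0.69 [251.8, 228.5, 70.5, 68.2] (array([ 448.7, -337.7]), 89, 236)
(array([ 448.7, -339.8]), 107, 192) (array([ 448.5, -338.9]), 122, 350)
```

>>> apply_moves(delta_pos=[[0, -0.003, -0.1], [0, -0.003, -0.2], [0, -0.003, -0.3], [0, -0.003, -0.373], [0, -0.003, -0.373], [0, -0.003, -0.373], [0, -0.003, -0.373]], rot=[[0, 0, 0], [0, 0, 0], [0, 0, 0], [0, 0, 0], [0, 0, 0], [0, 0, 0], [0, 0, 0]], hand=[0.1, 0.1, 0.1, 0.1, 0.1, 0.1, 0.1])

```text
time_s: 15.25
ee_pos: [449.5, -340.5, 66.7]
ee_rot: [-180.0, 0.1, 156.1]
force: [0.6, 0.4, -0.4]
gripper_width: 18.9
gripper_force: 20.0
```

```bash
python3 - <<'E'
from h import *
p=pose()[0]; f=grab("wrist"); save(f,"w7.png"); print(p.round(1),env.state()["gripper_width"])
for d in spotter.trace(f,"rim_gold_c")[:1]: print(d["score"],d["box"],rob(f,d["mask"],p[2]-3.5,26.2,p[:2]))
print(rob(f,colmask(f,"red"),33,29.7,p[:2]),rob(f,colmask(f,"orange"),12,41,p[:2]))
E
```

```text
[ 449.5 -340.5   66.7] 19.39128702621783
0.78 [251.7, 229.2, 71.4, 69.9] (array([ 449.1, -340.6]), 103, 258)
(array([ 448.5, -339.8]), 124, 212) (array([ 448.5, -338.7]), 136, 393)
```

View pics/w7.png

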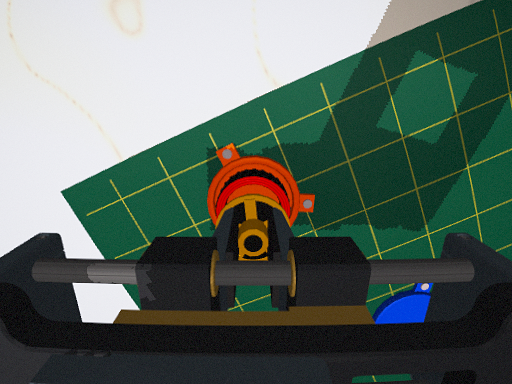

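The rim hangs just over the red ring, 1 mm off. I correct that and insert slowly.

>>> apply_moves(delta_pos=[[-0.004, 0.005, -0.02], [-0.004, 0.005, -0.05], [-0.004, 0.005, -0.08], [-0.004, 0.005, -0.1], [-0.004, 0.005, -0.12], [-0.004, 0.005, -0.13], [-0.004, 0.005, -0.13]], rot=[[0, 0, 0], [0, 0, 0], [0, 0, 0], [0, 0, 0], [0, 0, 0], [0, 0, 0], [0, 0, 0]], hand=[0.1, 0.1, 0.1, 0.1, 0.1, 0.1, 0.1])

```text
time_s: 15.93
ee_pos: [448.3, -339.8, 50.0]
ee_rot: [180.0, -0.0, 156.1]
force: [-1.1, -0.6, -0.5]
gripper_width: 18.9
gripper_force: 20.0
```

>>> apply_moves(delta_pos=[[0, 0, -0.02], [0, 0, -0.04], [0, 0, -0.06], [0, 0, -0.075], [0, 0, -0.085], [0, 0, -0.092], [0, 0, -0.092]], rot=[[0, 0, 0], [0, 0, 0], [0, 0, 0], [0, 0, 0], [0, 0, 0], [0, 0, 0], [0, 0, 0]], hand=[0.1, 0.1, 0.1, 0.1, 0.1, 0.1, 0.1])

```text
time_s: 16.52
ee_pos: [448.5, -339.9, 39.7]
ee_rot: [180.0, -0.0, 156.1]
force: [-0.7, 1.1, 2.3]
gripper_width: 19.0
gripper_force: 20.0
```

>>> apply_moves(delta_pos=[[0, 0, 0], [0, 0, 0], [0, 0, 0], [0, 0, 0], [0, 0, 0.1], [0, 0, 0.3], [0, 0, 0.5], [0, 0, 0.6], [0, 0, 0.6], [0, 0, 0.6]], rot=[[0, 0, 0], [0, 0, 0], [0, 0, 0], [0, 0, 0], [0, 0, 0], [0, 0, 0], [0, 0, 0], [0, 0, 0], [0, 0, 0], [0, 0, 0]], hand=[0.4, 0.5, 0.5, 0.6, 0.6, 0.6, 0.8, 1, 1, 1])

```text
time_s: 17.35
ee_pos: [448.7, -340.0, 111.6]
ee_rot: [-180.0, 0.1, 156.1]
force: [-0.0, 0.8, -0.7]
gripper_width: 78.7
gripper_force: 0.0
```

```bash
python3 - <<'E'
from h import *
p=pose()[0]; f=grab("wrist"); save(f,"w8.png"); print(p.round(1),env.state()["gripper_width"])
for d in spotter.trace(f,"rim_gold_c")[:1]: print(d["score"],d["box"],rob(f,d["mask"],36,26.2,p[:2]),circ(f,d["mask"],36))
print(circ(f,colmask(f,"red"),33),rob(f,colmask(f,"orange"),12,41,p[:2]))
E
```

```text
[ 448.7 -340.   111.6] 82.28908633403546
0.59 [253.0, 195.4, 57.8, 57.3] (array([ 447.5, -340.4]), 124, 149) (array([ 447.8, -339.8]), np.float64(25.6), np.float64(0.8), 30)
(array([ 447.6, -339.2]), np.float64(29.4), np.float64(1.5), 18) (array([ 447. , -338.1]), 173, 523)
```

View pics/w8.png

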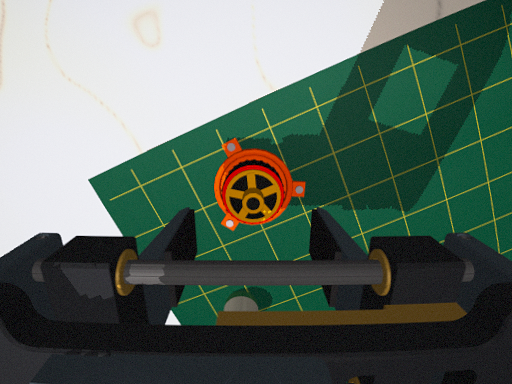

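The gold rim sits flush and concentric in the red tyre, at pixel (253,195). Next is the white tyre.

>>> apply_moves(delta_pos=[[0.05, 0.2, 0], [0.1, 0.4, 0], [0.16, 0.62, 0], [0.213, 0.839, 0]], rot=[[0, 0, 0], [0, 0, 0], [0, 0, 0], [0, 0, 0]], hand=[1, 1, 1, 1])

```text
time_s: 17.78
ee_pos: [473.4, -237.9, 109.8]
ee_rot: [180.0, -0.2, 156.1]
force: [0.4, 1.3, -0.9]
gripper_width: 91.3
gripper_force: 0.0
```

>>> apply_moves(delta_pos=[[0.05, 0.2, 0], [0.1, 0.4, 0], [0.16, 0.62, 0], [0.213, 0.839, 0]], rot=[[0, 0, 0], [0, 0, 0], [0, 0, 0], [0, 0, 0]], hand=[1, 1, 1, 1])

```text
time_s: 18.12
ee_pos: [499.0, -137.1, 109.9]
ee_rot: [-180.0, -0.2, 156.1]
force: [-0.3, -0.8, 0.8]
gripper_width: 91.0
gripper_force: 0.0
```

>>> apply_moves(delta_pos=[[0.05, 0.2, 0], [0.1, 0.4, 0], [0.16, 0.62, 0], [0.213, 0.839, 0]], rot=[[0, 0, 0], [0, 0, 0], [0, 0, 0], [0, 0, 0]], hand=[1, 1, 1, 1])

```text
time_s: 18.45
ee_pos: [524.6, -36.5, 109.9]
ee_rot: [-180.0, -0.2, 156.1]
force: [0.4, 0.3, 0.5]
gripper_width: 91.4
gripper_force: 0.0
```

>>> apply_moves(delta_pos=[[0.05, 0.2, 0], [0.1, 0.4, 0], [0.16, 0.62, 0], [0.213, 0.839, 0]], rot=[[0, 0, 0], [0, 0, 0], [0, 0, 0], [0, 0, 0]], hand=[1, 1, 1, 1])

```text
time_s: 18.78
ee_pos: [550.1, 64.0, 109.8]
ee_rot: [-179.9, -0.1, 156.1]
force: [0.1, 0.3, 0.2]
gripper_width: 91.4
gripper_force: 0.0
```

>>> apply_moves(delta_pos=[[0.05, 0.2, 0], [0.1, 0.4, 0], [0.16, 0.62, 0], [0.213, 0.839, 0]], rot=[[0, 0, 0], [0, 0, 0], [0, 0, 0], [0, 0, 0]], hand=[1, 1, 1, 1])

```text
time_s: 19.12
ee_pos: [575.7, 164.5, 109.6]
ee_rot: [-179.9, -0.1, 156.1]
force: [1.0, -0.3, 1.2]
gripper_width: 91.1
gripper_force: 0.0
```

>>> apply_moves(delta_pos=[[0.05, 0.2, 0], [0.1, 0.4, 0], [0.16, 0.62, 0], [0.213, 0.839, 0], [0.213, 0.839, 0], [0.213, 0.839, 0], [0.213, 0.839, 0], [0.213, 0.839, 0]], rot=[[0, 0, 0], [0, 0, 0], [0, 0, 0], [0, 0, 0], [0, 0, 0], [0, 0, 0], [0, 0, 0], [0, 0, 0]], hand=[1, 1, 1, 1, 1, 1, 1, 1])

```text
time_s: 19.78
ee_pos: [601.3, 263.0, 110.5]
ee_rot: [-179.9, -0.1, 156.1]
force: [-0.3, -0.3, -0.4]
gripper_width: 91.0
gripper_force: 0.0
```

```bash
python3 - <<'E'
from h import *
p=pose()[0]; f=grab("wrist"); save(f,"w9.png"); print(p.round(1),env.state()["gripper_width"])
for d in spotter.trace(f,"tyre_white_c")[:1]:
    print(d["score"],d["box"],circ(f,d["mask"],29))
    m=colmask(f,"white")*cv2.dilate(d["mask"].astype(np.uint8),np.ones((5,5))); print(circ(f,m,29))
f=grab("wrist");print(pose()[0].round(1))
E
```

```text
[601.3 263.  110.5] 90.96655662297437
0.82 [251.6, 193.4, 59.2, 65.4] (array([598.7, 264.7]), np.float64(30.7), np.float64(1.4), 32)
(array([601. , 263.7]), np.float64(29.3), np.float64(0.5), 31)
[601.8 263.2 111.4]
```

View pics/w9.png

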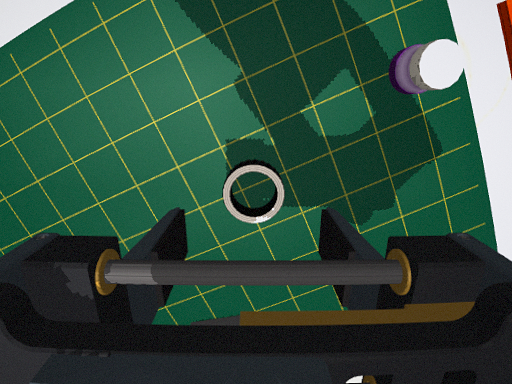

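The white ring is at (253,193), world (601,263.7), with its radius right; the jar is well clear. I grasp it.

>>> apply_moves(delta_pos=[[0, 0, -0.25], [0, 0, -0.5], [0, 0, -0.7], [0, 0, -0.8], [0, 0, -0.84], [0, 0, -0.84], [0, 0, -0.84]], rot=[[0, 0, 0], [0, 0, 0], [0, 0, 0], [0, 0, 0], [0, 0, 0], [0, 0, 0], [0, 0, 0]], hand=[1, 1, 1, 1, 1, 1, 1])

```text
time_s: 20.52
ee_pos: [602.9, 264.4, 11.8]
ee_rot: [179.9, 0.1, 156.1]
force: [0.4, 0.5, 0.1]
gripper_width: 91.2
gripper_force: 0.0
```

>>> apply_moves(delta_pos=[[0, 0, 0], [0, 0, 0], [0, 0, 0], [0, 0, 0], [0, 0, 0], [0, 0, 0]], rot=[[0, 0, 0], [0, 0, 0], [0, 0, 0], [0, 0, 0], [0, 0, 0], [0, 0, 0]], hand=[0.6, 0.55, 0.5, 0.5, 0.5, 0.5], newtons=15)

```text
time_s: 21.02
ee_pos: [602.1, 264.2, 11.0]
ee_rot: [180.0, 0.0, 156.1]
force: [-0.2, -0.3, 1.6]
gripper_width: 58.4
gripper_force: 15.0
```

>>> apply_moves(delta_pos=[[0, 0, 0.1], [0, 0, 0.3], [0, 0, 0.5], [0, 0, 0.7], [0, 0, 0.84], [0, 0, 0.84], [0, 0, 0.84]], rot=[[0, 0, 0], [0, 0, 0], [0, 0, 0], [0, 0, 0], [0, 0, 0], [0, 0, 0], [0, 0, 0]], hand=[0.5, 0.5, 0.5, 0.5, 0.5, 0.5, 0.5])

```text
time_s: 21.6
ee_pos: [602.3, 264.4, 112.6]
ee_rot: [179.9, 0.1, 156.1]
force: [-1.0, 0.7, -0.7]
gripper_width: 58.7
gripper_force: 15.0
```

>>> apply_moves(delta_pos=[[0.017, -0.2, 0], [0.034, -0.4, 0], [0.05, -0.62, 0], [0.067, -0.843, 0]], rot=[[0, 0, 0], [0, 0, 0], [0, 0, 0], [0, 0, 0]], hand=[0.5, 0.5, 0.5, 0.5])

```text
time_s: 21.93
ee_pos: [608.6, 162.0, 109.3]
ee_rot: [-179.9, -0.2, 156.2]
force: [0.1, -0.6, 0.4]
gripper_width: 58.7
gripper_force: 15.0
```

>>> apply_moves(delta_pos=[[0.017, -0.2, 0], [0.034, -0.4, 0], [0.05, -0.62, 0], [0.067, -0.843, 0]], rot=[[0, 0, 0], [0, 0, 0], [0, 0, 0], [0, 0, 0]], hand=[0.5, 0.5, 0.5, 0.5])

```text
time_s: 22.27
ee_pos: [616.6, 60.7, 109.4]
ee_rot: [-179.9, -0.2, 156.1]
force: [0.3, -0.3, -0.4]
gripper_width: 58.6
gripper_force: 15.0
```

>>> apply_moves(delta_pos=[[0.017, -0.2, 0], [0.034, -0.4, 0], [0.05, -0.62, 0], [0.067, -0.843, 0]], rot=[[0, 0, 0], [0, 0, 0], [0, 0, 0], [0, 0, 0]], hand=[0.5, 0.5, 0.5, 0.5])

```text
time_s: 22.6
ee_pos: [624.7, -40.3, 109.3]
ee_rot: [-179.9, -0.2, 156.1]
force: [0.1, 0.0, -1.0]
gripper_width: 58.2
gripper_force: 15.0
```

>>> apply_moves(delta_pos=[[0.017, -0.2, 0], [0.034, -0.4, 0], [0.05, -0.62, 0], [0.067, -0.843, 0]], rot=[[0, 0, 0], [0, 0, 0], [0, 0, 0], [0, 0, 0]], hand=[0.5, 0.5, 0.5, 0.5])

```text
time_s: 22.93
ee_pos: [632.8, -141.2, 109.2]
ee_rot: [-180.0, -0.2, 156.1]
force: [0.5, 0.1, 0.3]
gripper_width: 58.6
gripper_force: 15.0
```

>>> apply_moves(delta_pos=[[0.017, -0.2, 0], [0.034, -0.4, 0], [0.05, -0.62, 0], [0.067, -0.8, 0], [0.067, -0.843, 0], [0.067, -0.843, 0], [0.067, -0.843, 0], [0.067, -0.843, 0], [0.067, -0.843, 0]], rot=[[0, 0, 0], [0, 0, 0], [0, 0, 0], [0, 0, 0], [0, 0, 0], [0, 0, 0], [0, 0, 0], [0, 0, 0], [0, 0, 0]], hand=[0.5, 0.5, 0.5, 0.5, 0.5, 0.5, 0.5, 0.5, 0.5])

```text
time_s: 23.68
ee_pos: [642.0, -240.1, 111.1]
ee_rot: [180.0, -0.1, 156.2]
force: [-0.4, -0.0, -0.2]
gripper_width: 58.5
gripper_force: 15.0
```

```bash
cat >> h.py <<'E'
def whitering(f,z):
    d=spotter.trace(f,"tyre_white_c")[0]; m=colmask(f,"white")*cv2.dilate(d["mask"].astype(np.uint8),np.ones((5,5)))
    return d["score"],circ(f,m,z)
E
python3 - <<'E'
from h import *
p=pose()[0]; f=grab("wrist"); save(f,"w10.png"); print(p.round(1),env.state()["gripper_width"])
print(whitering(f,p[2]+18.5))
for r in (40.5,41): print(rob(f,colmask(f,"blue"),12,r,p[:2]))
for d in spotter.trace(f,"cradle_blue")[:1]: print(d["score"],d["box"],rob(f,d["mask"],12,41,p[:2]))
E
```

```text
[ 642.  -240.1  111.1] 58.64578903961991
(0.67, (array([ 640.6, -239.3]), np.float64(29.2), np.float64(0.5), 33))
(array([ 642.7, -243.2]), 93, 281)
(array([ 643.1, -243.7]), 93, 281)
0.94 [245.9, 183.8, 90.9, 88.7] (array([ 642.5, -243.5]), 113, 256)
```

View pics/w10.png

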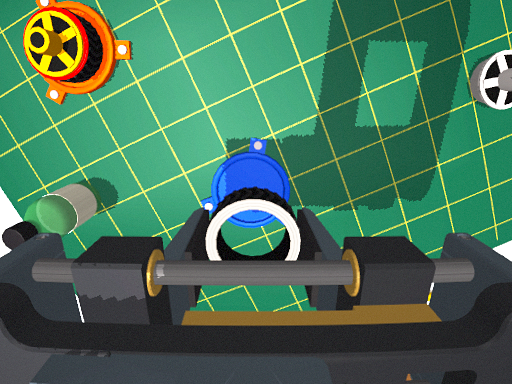

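The white tyre is centred in the fingers over the blue dish at (250,188), and the bottle at (65,210) is clear. I shift slightly and go down.

>>> apply_moves(delta_pos=[[0.0175, -0.024, 0], [0.0175, -0.024, -0.25], [0.0175, -0.024, -0.5], [0.0175, -0.024, -0.65], [0.0175, -0.024, -0.72], [0.0175, -0.024, -0.76], [0.0175, -0.024, -0.78], [0.0175, -0.024, -0.79], [0.0175, -0.024, -0.79]], rot=[[0, 0, 0], [0, 0, 0], [0, 0, 0], [0, 0, 0], [0, 0, 0], [0, 0, 0], [0, 0, 0], [0, 0, 0], [0, 0, 0]], hand=[0.5, 0.5, 0.5, 0.5, 0.5, 0.5, 0.5, 0.5, 0.5])

```text
time_s: 24.58
ee_pos: [645.0, -244.8, 17.7]
ee_rot: [180.0, 0.1, 156.1]
force: [-0.3, 0.3, 0.5]
gripper_width: 58.6
gripper_force: 15.0
```

```bash
python3 - <<'E'
from h import *
p=pose()[0]; f=grab("wrist"); save(f,"w11.png"); print(p.round(1),env.state()["force"].round(1))
print(whitering(f,p[2]+18.5))
print(rob(f,colmask(f,"blue"),12,41,p[:2]))
for d in spotter.trace(f,"cradle_blue")[:1]: print(d["score"],d["box"],rob(f,d["mask"],12,41,p[:2]))
E
```

```text
[ 645.  -244.8   17.7] [ 0.2 -0.3 -1.2]
(0.71, (array([ 643.6, -244.1]), np.float64(29.3), np.float64(0.2), 32))
(array([ 643. , -243.1]), 118, 310)
0.63 [254.9, 201.3, 111.0, 106.0] (array([ 642.8, -243.5]), 104, 280)
```

Offset is under 1 mm. Setting down.

>>> apply_moves(delta_pos=[[-0.004, 0.004, 0], [-0.004, 0.004, -0.006], [-0.004, 0.004, -0.012], [-0.004, 0.004, -0.017], [-0.004, 0.004, -0.017]], rot=[[0, 0, 0], [0, 0, 0], [0, 0, 0], [0, 0, 0], [0, 0, 0]], hand=[0.5, 0.5, 0.5, 0.5, 0.5])

```text
time_s: 25.15
ee_pos: [643.8, -244.0, 15.0]
ee_rot: [180.0, 0.0, 156.1]
force: [-0.7, 0.2, 2.9]
gripper_width: 58.4
gripper_force: 15.0
```

>>> apply_moves(delta_pos=[[0, 0, 0], [0, 0, 0], [0, 0, 0], [0, 0, 0], [0, 0, 0], [0, 0, 0.1], [0, 0, 0.35], [0, 0, 0.65], [0, 0, 0.8], [0, 0, 0.8]], rot=[[0, 0, 0], [0, 0, 0], [0, 0, 0], [0, 0, 0], [0, 0, 0], [0, 0, 0], [0, 0, 0], [0, 0, 0], [0, 0, 0], [0, 0, 0]], hand=[0.8, 0.9, 0.95, 1, 1, 1, 1, 1, 1, 1])

```text
time_s: 25.98
ee_pos: [646.9, -245.3, 117.4]
ee_rot: [180.0, 0.7, 156.1]
force: [1.2, -0.2, 0.5]
gripper_width: 91.2
gripper_force: 0.0
```

```bash
python3 - <<'E'
from h import *
p=pose()[0]; f=grab("wrist"); save(f,"w12.png"); print(p.round(1),env.state()["gripper_width"])
print(whitering(f,33)); print(rob(f,colmask(f,"blue"),12,41,p[:2]))
for d in spotter.trace(f,"rim_silver_c")[:1]: print(d["score"],d["box"],circ(f,d["mask"],28))
E
```

```text
[ 646.9 -245.3  117.4] 91.4888811886195
(0.74, (array([ 642.7, -243.3]), np.float64(29.5), np.float64(0.4), 32))
(array([ 665.4, -253.8]), 31, 110)
0.65 [491.4, 72.1, 41.2, 58.6] (array([633.6,  10.2]), np.float64(27.4), np.float64(2.6), 17)
```

View pics/w12.png

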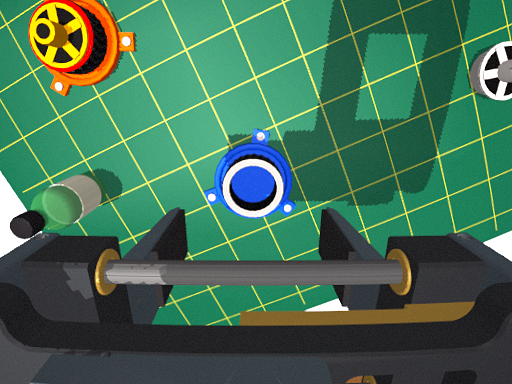

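The white tyre is flat and concentric in the blue dish at pixel (253,184). Off to the silver rim.

>>> apply_moves(delta_pos=[[-0.007, 0.2, 0], [-0.014, 0.45, 0], [-0.021, 0.719, 0]], rot=[[0, 0, 0], [0, 0, 0], [0, 0, 0]], hand=[1, 1, 1])

```text
time_s: 26.38
ee_pos: [639.8, -157.4, 108.3]
ee_rot: [-180.0, -0.2, 156.0]
force: [-0.3, 0.8, 0.7]
gripper_width: 90.9
gripper_force: 0.0
```

>>> apply_moves(delta_pos=[[-0.007, 0.22, 0], [-0.014, 0.46, 0], [-0.021, 0.719, 0]], rot=[[0, 0, 0], [0, 0, 0], [0, 0, 0]], hand=[0.9, 0.8, 0.7])

```text
time_s: 26.63
ee_pos: [637.3, -70.4, 108.6]
ee_rot: [-179.9, -0.2, 156.1]
force: [0.1, -0.3, 0.0]
gripper_width: 74.4
gripper_force: 0.0
```

>>> apply_moves(delta_pos=[[-0.007, 0.22, 0], [-0.014, 0.46, 0], [-0.021, 0.66, 0], [-0.021, 0.719, 0], [-0.021, 0.719, 0], [-0.021, 0.719, 0], [-0.021, 0.719, 0], [-0.021, 0.719, 0]], rot=[[0, 0, 0], [0, 0, 0], [0, 0, 0], [0, 0, 0], [0, 0, 0], [0, 0, 0], [0, 0, 0], [0, 0, 0]], hand=[0.6, 0.6, 0.6, 0.6, 0.6, 0.6, 0.6, 0.6])

```text
time_s: 27.3
ee_pos: [636.1, 13.4, 110.2]
ee_rot: [-180.0, -0.0, 156.0]
force: [0.1, 0.3, -0.2]
gripper_width: 54.2
gripper_force: 0.0
```

```bash
python3 - <<'E'
from h import *
p=pose()[0]; f=grab("wrist"); save(f,"w13.png"); print(p.round(1),env.state()["gripper_width"])
for d in spotter.trace(f,"rim_silver_c")[:1]: print(d["score"],d["box"],circ(f,d["mask"],28),rob(f,d["mask"],28,26.2,p[:2]))
E
```

```text
[636.1  13.4 110.2] 54.951619952917426
0.91 [256.6, 193.4, 53.4, 54.5] (array([634. ,  17.4]), np.float64(26.1), np.float64(0.5), 29) (array([634. ,  17.4]), 146, 147)
```

>>> apply_moves(delta_pos=[[-0.015, 0.024, -0.1], [-0.015, 0.024, -0.3], [-0.015, 0.024, -0.5], [-0.015, 0.024, -0.6], [-0.015, 0.024, -0.64], [-0.015, 0.024, -0.658], [-0.015, 0.024, -0.658], [-0.015, 0.024, -0.658]], rot=[[0, 0, 0], [0, 0, 0], [0, 0, 0], [0, 0, 0], [0, 0, 0], [0, 0, 0], [0, 0, 0], [0, 0, 0]], hand=[0.6, 0.6, 0.6, 0.6, 0.6, 0.6, 0.6, 0.6])

```text
time_s: 28.07
ee_pos: [635.3, 17.6, 32.8]
ee_rot: [179.9, 0.1, 156.1]
force: [-0.1, -0.4, 0.6]
gripper_width: 54.4
gripper_force: 0.0
```

>>> apply_moves(delta_pos=[[0, 0, 0], [0, 0, 0], [0, 0, 0], [0, 0, 0], [0, 0, 0], [0, 0, 0]], rot=[[0, 0, 0], [0, 0, 0], [0, 0, 0], [0, 0, 0], [0, 0, 0], [0, 0, 0]], hand=[0.4, 0.3, 0.2, 0.1, 0.1, 0.1], newtons=20)

```text
time_s: 28.57
ee_pos: [634.4, 17.7, 31.7]
ee_rot: [180.0, 0.0, 156.1]
force: [-0.3, -0.8, 0.9]
gripper_width: 19.3
gripper_force: 20.0
```

>>> apply_moves(delta_pos=[[0, 0, 0.1], [0, 0, 0.3], [0, 0, 0.5], [0, 0, 0.66], [0, 0, 0.66], [0, 0, 0.66]], rot=[[0, 0, 0], [0, 0, 0], [0, 0, 0], [0, 0, 0], [0, 0, 0], [0, 0, 0]], hand=[0.1, 0.1, 0.1, 0.1, 0.1, 0.1])

```text
time_s: 29.07
ee_pos: [635.1, 17.7, 112.4]
ee_rot: [179.9, 0.2, 156.1]
force: [-0.6, 0.0, -0.9]
gripper_width: 19.4
gripper_force: 20.0
```

>>> apply_moves(delta_pos=[[0.008, -0.2, 0], [0.016, -0.45, 0], [0.025, -0.726, 0]], rot=[[0, 0, 0], [0, 0, 0], [0, 0, 0]], hand=[0.1, 0.1, 0.1])

```text
time_s: 29.32
ee_pos: [636.2, -69.1, 109.2]
ee_rot: [-180.0, -0.2, 156.3]
force: [-0.6, 0.4, -1.1]
gripper_width: 19.6
gripper_force: 20.0
```

>>> apply_moves(delta_pos=[[0.008, -0.22, 0], [0.016, -0.46, 0], [0.025, -0.726, 0]], rot=[[0, 0, 0], [0, 0, 0], [0, 0, 0]], hand=[0.1, 0.1, 0.1])

```text
time_s: 29.57
ee_pos: [639.2, -157.1, 109.0]
ee_rot: [-180.0, -0.2, 156.1]
force: [0.1, 0.1, -0.6]
gripper_width: 19.2
gripper_force: 20.0
```

>>> apply_moves(delta_pos=[[0.008, -0.22, 0], [0.016, -0.46, 0], [0.025, -0.65, 0], [0.025, -0.726, 0], [0.025, -0.726, 0], [0.025, -0.726, 0]], rot=[[0, 0, 0], [0, 0, 0], [0, 0, 0], [0, 0, 0], [0, 0, 0], [0, 0, 0]], hand=[0.1, 0.1, 0.1, 0.1, 0.1, 0.1])

```text
time_s: 30.07
ee_pos: [642.7, -242.8, 109.6]
ee_rot: [180.0, -0.2, 156.1]
force: [-0.2, 0.4, -0.4]
gripper_width: 19.3
gripper_force: 20.0
```

>>> apply_moves(delta_pos=[[0, 0, -0.1], [0, 0, -0.2], [0, 0, -0.3], [0, 0, -0.373], [0, 0, -0.373], [0, 0, -0.373], [0, 0, -0.373]], rot=[[0, 0, 0], [0, 0, 0], [0, 0, 0], [0, 0, 0], [0, 0, 0], [0, 0, 0], [0, 0, 0]], hand=[0.1, 0.1, 0.1, 0.1, 0.1, 0.1, 0.1])

```text
time_s: 30.65
ee_pos: [643.7, -243.6, 66.2]
ee_rot: [180.0, 0.0, 156.1]
force: [0.3, -0.8, 0.1]
gripper_width: 19.3
gripper_force: 20.0
```

```bash
python3 - <<'E'
from h import *
p=pose()[0]; f=grab("wrist"); save(f,"w14.png"); print(p.round(1),env.state()["gripper_width"])
for d in spotter.trace(f,"rim_silver_c")[:1]: print(d["score"],d["box"],rob(f,d["mask"],p[2]-3.5,26.2,p[:2]))
for d in spotter.trace(f,"tyre_white_c")[:1]:
    m=colmask(f,"white")*cv2.dilate(d["mask"].astype(np.uint8),np.ones((5,5))); print(d["score"],d["box"],rob(f,m,33,29.4,[643,-243.5]))
for d in spotter.trace(f,"cradle_blue")[:1]: print(rob(f,d["mask"],12,41,p[:2]))
E
```

```text
[ 643.7 -243.6   66.2] 19.08157605040369
0.6 [59.4, 49.7, 100.2, 99.4] (array([ 483.1, -305.9]), 84, 342)
0.62 [251.5, 193.8, 71.2, 46.6] (array([ 643.2, -243.5]), 115, 222)
(array([ 642.5, -243.5]), 134, 392)
```

View pics/w14.png

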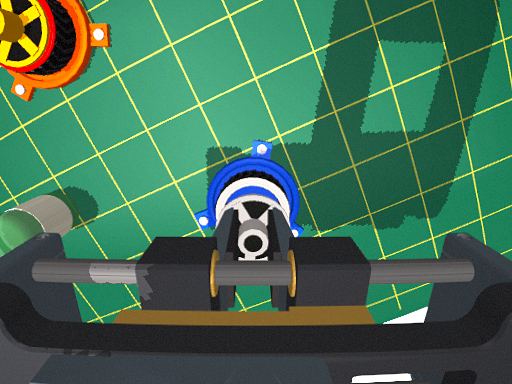

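The silver rim hangs just above the white ring, which is at about (252,194). The TCP is within about 0.5 mm of the tyre axis. The "silver" hit at (59,50) is actually the gold wheel, so I ignore it. Inserting.

>>> apply_moves(delta_pos=[[0, 0, -0.02], [0, 0, -0.05], [0, 0, -0.08], [0, 0, -0.1], [0, 0, -0.12], [0, 0, -0.13], [0, 0, -0.13]], rot=[[0, 0, 0], [0, 0, 0], [0, 0, 0], [0, 0, 0], [0, 0, 0], [0, 0, 0], [0, 0, 0]], hand=[0.1, 0.1, 0.1, 0.1, 0.1, 0.1, 0.1])

```text
time_s: 31.43
ee_pos: [643.1, -243.6, 49.9]
ee_rot: [180.0, -0.0, 156.1]
force: [-0.7, -0.5, -1.0]
gripper_width: 19.1
gripper_force: 20.0
```

>>> apply_moves(delta_pos=[[0, 0, -0.02], [0, 0, -0.04], [0, 0, -0.06], [0, 0, -0.075], [0, 0, -0.085], [0, 0, -0.092], [0, 0, -0.092]], rot=[[0, 0, 0], [0, 0, 0], [0, 0, 0], [0, 0, 0], [0, 0, 0], [0, 0, 0], [0, 0, 0]], hand=[0.1, 0.1, 0.1, 0.1, 0.1, 0.1, 0.1])

```text
time_s: 32.02
ee_pos: [643.3, -243.6, 39.7]
ee_rot: [180.0, 0.0, 156.1]
force: [-1.0, 0.0, 0.9]
gripper_width: 18.8
gripper_force: 20.0
```

>>> apply_moves(delta_pos=[[0, 0, -0.003], [0, 0, -0.003], [0, 0, -0.003], [0, 0, -0.003], [0, 0, 0], [0, 0, 0.1], [0, 0, 0.3], [0, 0, 0.5], [0, 0, 0.6], [0, 0, 0.6]], rot=[[0, 0, 0], [0, 0, 0], [0, 0, 0], [0, 0, 0], [0, 0, 0], [0, 0, 0], [0, 0, 0], [0, 0, 0], [0, 0, 0], [0, 0, 0]], hand=[0.1, 0.4, 0.5, 0.5, 0.6, 0.6, 0.6, 0.6, 0.6, 0.6])

```text
time_s: 32.85
ee_pos: [645.5, -244.5, 115.7]
ee_rot: [180.0, 0.4, 156.1]
force: [0.5, -0.3, -0.2]
gripper_width: 54.9
gripper_force: 0.0
```

>>> apply_moves(delta_pos=[[0, 0, 0], [0, 0, 0], [0, 0, 0], [0, 0, 0]], rot=[[0, 0, 0], [0, 0, 0], [0, 0, 0], [0, 0, 0]], hand=[0.6, 0.6, 0.6, 0.6])

```text
time_s: 33.18
ee_pos: [642.6, -243.4, 109.8]
ee_rot: [-180.0, -0.2, 156.1]
force: [0.1, -0.3, 0.5]
gripper_width: 54.9
gripper_force: 0.0
```

```bash
python3 - <<'E'
from h import *
p=pose()[0]; f=grab("wrist"); print(p.round(1),env.state()["gripper_width"],env.state()["time_s"])
for d in spotter.trace(f,"rim_silver_c")[:3]: print(d["score"],np.round(d["box"]),rob(f,d["mask"],36,26.2,p[:2]),circ(f,d["mask"],36))
for d in spotter.trace(f,"rim_gold_c")[:2]: print("g",d["score"],np.round(d["box"]),circ(f,d["mask"],36))
for d in spotter.trace(f,"cradle_blue")[:1]: print(rob(f,d["mask"],12,41,p[:2]))
print(whitering(f,33))
E
```

```text
[ 642.6 -243.4  109.8] 54.961513989696115 33.2333
0.61 [254. 199.  56.  53.] (array([ 643.1, -243.4]), 156, 156) (array([ 643.1, -243.4]), np.float64(26.6), np.float64(0.6), 30)
g 0.58 [55. 41. 56. 65.] (array([ 449.5, -339.1]), np.float64(26.3), np.float64(1.1), 37)
(array([ 642.3, -242.4]), 124, 380)Traceback (most recent call last):
  File "<stdin>", line 6, in <module>
  File "h.py", line 49, in whitering
    d=spotter.trace(f,"tyre_white_c")[0]; m=colmask(f,"white")*cv2.dilate(d["mask"].astype(np.uint8),np.ones((5,5)))
      ~~~~~~~~~~~~~~~~~~~~~~~~~~~~~~~^^^
IndexError: list index out of range
```

The silver rim's circle centre (643.1,-243.4) matches the tyre axis. It was released at the same seated height as the gold rim, so I hand in.

```bash
python3 -c "
from workcell import env; print(env.job_done())"
```

```text
the job is handed in; nothing more can be done
None
```

Both wheels are assembled, gold rim in the red tyre in the orange cradle and silver rim in the white tyre in the blue cradle, everything was let go without a drop, and the job was handed in at about 33 s; the hand-in returned no verdict.

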